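# Put the scoops and tins away

## Robot

A 7-joint arm with a two-finger parallel gripper is mounted at the origin on the work surface. World frame = base frame: x ahead of the robot, y to its left, z up, the work surface at z = 0. Lengths are in m, angles in rad, forces in N, time in s.
With the tool pointing down it reaches from about 0.4 to 0.875 m from the base axis. Payload 4.4 kg.
Tool frame: the origin (TCP) lies at the very end of the fingers, on their centre line; the grasp point (between the pads) lies env.grip_point_offset behind it (env.grip_point_offset is the distance from the TCP to the grasp point, in m); z points along the fingers, y is the line along which they close (so a half turn about z gives the same grasp; the last joint's range is limited). The gripper opens to 85 mm and grips with 20 to 120 N. Pads are 22 mm wide; open, the fingers measure 114 mm over their backs; the gripper's body (76 mm by 85 mm) begins 54 mm behind the grasp point. The pads swing forward as they close: fully open they stand 13 mm farther back than shut.
Start: joints at [-1.253, 0.628, 0.038, 1.517, -0.027, 0.996, -0.02], TCP at [0.243, 0.603, 0.231] pointing down, gripper open.
Joint ranges: [-3.06, 3.06], [-0.37, 2.12], [-1.25, 1.32], [0.18, 2.47], [-1.1, 4.24], [0.23, 1.98], [-2.94, 2.94]. Speed limits (rad/s): [2.57, 2.57, 3.14, 3.14, 3.14, 3.14, 3.14].

## Interface

Orientations are given as a rotation vector (axis times angle).
In Python, from rig import env gives the robot as it stands.
- The arm moves only by the shell command python3 -m crank 'ROWS' [FORCE]. ROWS is JSON, a list of rows, each a list of 7 numbers: the closure, from -1 (fully open) to 1 (shut), then the shift along the tool's x, y, z each as a share of 4 cm, from -1 to 1, then the turn, a rotation vector about the tool's x, y, z each as a share of 120 degrees, from -1 to 1. A call has 1 to 12 rows; each row shifts and turns the commanded pose from where the row before left it, along the tool's axes as they then stand; what a row does not reach is not made up. A row lasts 1/12 s, in which the tool goes at most 41.7 mm and 7.16 degrees, less where a joint would pass 70% of its speed; a pose out of reach is approached as far as the arm can. A call with a number of a shift or a turn outside -1 to 1 is refused whole. A call with a gripper value outside its range is refused whole. The fingers move at their own pace and stop on an object; FORCE is the grip in N (left out, the last holds). Time passes only in rows, so rows that do not move let the fingers close. It gives the time, the measured TCP pose, the force, the opening and the grip force at its end, in the units of the state.
- env.get_obs(): the state, without advancing time (a new reading comes with each control period).
- env.snapshot(name): name is "scene" or "top" or "wrist"; returns the picture (420x560x3 uint8, red, green, blue); there is no depth.
- env.get_calibration(name): a dict with "fx", "fy", "cx", "cy" (pixels), "extrinsics" (4x4, takes a point from camera to world coordinates); the wrist camera has in their place "tool_from_camera" (4x4, takes a point from camera to tool coordinates, whose origin is the TCP and whose axes are the flange's). Camera axes: x right, y down, z forward; pixel columns grow to the right and rows downward; lengths in m; the calibration is good to about 2 mm. A picture is of the moment at which its call begins: read the wrist's pose just before it. get_calibration takes no time and is no camera call.
- env.close_job(): hands the job in; it is judged then, once.
Trained networks look in the newest picture that a camera, given by its name, has taken for a name from the list of things; names that differ only in an ending like _2 or _b are one class to them, and where a whole thing is asked for, a point or a joint stands for the part that bears it (a point fixed in the world has none). Each returns a list of dicts, best first, with "score" (0 to 1); they miss things now and then, are a little off and sometimes report something else, mostly with a low value. They report only what shows in the picture. A call takes as long as a camera call. They do not tell look-alikes from the thing itself.
- env.spot_in(camera, name): "bbox" ([centre column, centre row, width, height] in pixels, round what is visible of it).
- env.regions_of(camera, name): "region" (420x560 bool, what is visible of it) and "bbox" ([centre column, centre row, width, height] in pixels, round what is visible of it).
The state is a dict: "time": time; "qpos": joint angles; "qvel": joint speeds; "effort": joint torques, N m; "position": TCP position; "tcp_rot": TCP orientation; "contact_force": force on the tool from outside, world axes, zero at the start; "moment": the same for the moment, N m; "finger_gap": finger opening in m; "grip_force": force on a finger pad.
Only numpy, scipy, OpenCV 4.12 (cv2) and the standard library are available. Lean on these libraries where they do the work, as an engineer would, in place of code of your own. Each camera call takes 0.05 s, during which the arm holds its last target. There are 200 camera calls.

## Task

Tidy the steel tray. Pull open the organiser's drawer, which has a bar handle, lay every wooden scoop flat inside the drawer, and put every spice tin in the clear open caddy, each lying down on the caddy's floor rather than on end or stacked. Once the scoops are in, push the drawer fully shut again; do not disturb the cups, jar, pepper mill or salt bowl.

Things in the scene. Friction and masses are not known exactly. Their poses are not given: they have to be found in the camera images.
- organiser: low white plastic organiser box standing on the counter, 220 (x, depth) x 220 (y, width) x 90 mm high, fixed. Origin: on the counter under its centre. Its front, with the drawer, faces its own -x; top of the box at z 90 mm. It is open in front only; its front opening lies at x -95 mm of this frame.
- organiser_drawer0 (a joint): travel of the organiser's one drawer in m: 0 shut, 0.15 fully out; the drawer slides out along the organiser's own -x. It needs 1 to 2 N, and stays where it is left. An open plywood box inside: 175 (x) x 178 (y) mm, inner floor 22 mm above the counter, walls up to 68 mm above the counter. Fully out, the front 143 mm of its inside is clear of the organiser's top.
- organiser_drawer0_handle (a point): middle of the drawer's handle, a level steel bar 121 mm long and 11 mm thick along the organiser's y axis, 52 mm above the counter, 50 mm in front of the drawer front (44 mm free gap behind it; thin posts 47 mm either side of the middle). Moves with the drawer. Can be pinched from above, fingers closing along the organiser's x, or pushed from in front.
- drawer_mid (a point): point on the inner floor of the drawer, at its middle (22 mm above the counter); moves with the drawer; its axes are those of the organiser (x to the back, y along the width). The inner walls are at x +-87 and y +-89 mm of it, and 46 mm high.
- tray: shallow steel tray on the counter, fixed, 300 (x) x 330 (y) mm, floor 3 mm thick, rim 9 mm high; the scoops and tins lie in it at the start. Origin: on the counter under its centre.
- caddy: clear plastic open box on the counter, fixed, outside 270 (x) x 130 (y) x 50 mm high, walls and floor 5 mm thick. Origin: on the counter under its centre. It is long enough for three tins side by side with room for fingers, their long sides across it (along its y).
- scoop0: wooden scoop, 140 mm long, 30 to 60 g, lying along its own y: a bar handle 12 mm wide (x) by 10 mm thick (z 7 to 17 mm) from y -70 to +34 mm, a round bowl 38 mm wide and 17 mm high at y +51 mm, and a small foot under the handle's end at y -65 mm. Origin: level with its underside, in the middle of its length; z up as it lies. Balance point about y +20 mm. Some scoops may be absent (None).
- scoop1: wooden scoop, 140 mm long, 30 to 60 g, lying along its own y: a bar handle 12 mm wide (x) by 10 mm thick (z 7 to 17 mm) from y -70 to +34 mm, a round bowl 38 mm wide and 17 mm high at y +51 mm, and a small foot under the handle's end at y -65 mm. Origin: level with its underside, in the middle of its length; z up as it lies. Balance point about y +20 mm. Some scoops may be absent (None).
- scoop2: wooden scoop, 140 mm long, 30 to 60 g, lying along its own y: a bar handle 12 mm wide (x) by 10 mm thick (z 7 to 17 mm) from y -70 to +34 mm, a round bowl 38 mm wide and 17 mm high at y +51 mm, and a small foot under the handle's end at y -65 mm. Origin: level with its underside, in the middle of its length; z up as it lies. Balance point about y +20 mm. Some scoops may be absent (None).
- tin0: flat lidded spice tin, 40 (x) x 80 (y) x 44 (z) mm, 60 to 130 g, aluminium with a white lid at the top. Origin: its centre. Starts lying flat in the tray, lid up. Some tins may be absent (None).
- tin1: flat lidded spice tin, 40 (x) x 80 (y) x 44 (z) mm, 60 to 130 g, aluminium with a white lid at the top. Origin: its centre. Starts lying flat in the tray, lid up. Some tins may be absent (None).
- tin2: flat lidded spice tin, 40 (x) x 80 (y) x 44 (z) mm, 60 to 130 g, aluminium with a white lid at the top. Origin: its centre. Starts lying flat in the tray, lid up. Some tins may be absent (None).
- cup_a: maroon ceramic cup, 80 mm wide and 80 mm high, loose; bystander. Origin: under its centre.
- cup_b: maroon ceramic cup, 80 mm wide and 80 mm high, loose; bystander. Origin: under its centre.
- jar: lidded glass jar, 84 mm wide and 120 mm high, loose; bystander. Origin: under its centre.
- pepper_mill: dark wooden pepper mill, 54 mm wide and 135 mm high, loose; bystander. Origin: under its centre.
- salt_bowl: small white ceramic bowl, 90 mm wide and 40 mm high, loose; bystander. Origin: under its centre.
Not all that is in view belongs to the job. What is shaped like the tin1 but green is not meant.

How it is judged:
By the outcome, as a careful person would: the job done as asked, in the order asked, and still so for the second after the job is handed in, with the robot touching nothing.
Of scoop0, scoop1, scoop2 only 2 to 3 are there at a start; the rules pass over those that are not, and their reading is None.
Of tin0, tin1, tin2 only 2 to 3 are there at a start; the rules pass over those that are not, and their reading is None.
At some moment in a run one of scoop0, scoop1, scoop2, tin0, tin1, tin2 may be knocked a few centimetres aside while the robot is not near it.
Once in a run the grip may slacken for a moment while it holds something.
It also fails if it takes over 210 s, if anything falls off the work surface, if the arm or the gripper's body presses on something with over 40 N, if the wrist force passes 120 N, or if a joint passes its speed limit or range.

## Working session

There is one attempt and no reset: what is moved stays moved. The work goes in short steps, Python scripts to look and compute and a shell command to move; the robot and the scene stay as the last step left them, time stands still between calls to the robot, and variables do not carry over. Pictures are saved under pics/ and viewed, at most 14 in all, crops included, and the job is handed in when it is done.

```bash
ls; mkdir -p pics
python3 - <<'E'
from rig import env
import cv2,numpy as np
o=env.get_obs();print(o,env.grip_point_offset)
for c in("scene","top"):
    cv2.imwrite(f"pics/{c}0.png",env.snapshot(c)[:,:,::-1]);k=env.get_calibration(c);print(k)
print(env.get_calibration("wrist"))
E
```

```text
pics
{'time': 0.0, 'qpos': array([-1.25284715,  0.62934957,  0.03841615,  1.51838027, -0.02701195,
        0.99628518, -0.01998657]), 'qvel': array([-8.70530940e-04, -5.03580960e-06, -1.81854830e-03, -1.03831637e-03,
       -8.07993874e-04, -7.26415079e-04,  1.03880909e-03]), 'effort': array([ 2.94791917e-04, -5.63396752e+01,  1.22665599e+00, -1.93446743e+01,
        1.11452927e-02,  1.03678310e-02,  3.83049709e-06]), 'position': array([0.2430806 , 0.60215887, 0.23038245]), 'tcp_rot': array([-5.98987955e-01, -3.08359021e+00,  2.93781468e-03]), 'contact_force': array([0.75025684, 0.39918274, 0.22102642]), 'moment': array([0.0423387 , 0.01036735, 0.02582831]), 'grip_force': 0.0, 'finger_gap': 0.08502601463771242} 0.0187
{'fx': 509.32127775667266, 'fy': 509.32127775667266, 'cx': 280.52061493642265, 'cy': 209.33933350664364, 'extrinsics': array([[-0.85962743,  0.3386135 , -0.38259847,  1.0531697 ],
       [ 0.51075668,  0.58854901, -0.62668786,  0.74290033],
       [ 0.01297298, -0.73413279, -0.67888198,  0.96649891],
       [ 0.        ,  0.        ,  0.        ,  1.        ]])}
{'fx': 425.04963967847965, 'fy': 425.04963967847965, 'cx': 274.1873567835102, 'cy': 206.9159588254436, 'extrinsics': array([[-0.02406707, -0.98138781,  0.19052227,  0.32826255],
       [-0.99931675,  0.01826937, -0.032129  , -0.07047576],
       [ 0.02805029, -0.19116535, -0.98115697,  1.20801764],
       [ 0.        ,  0.        ,  0.        ,  1.        ]])}
{'fx': 302.0210945668205, 'fy': 302.0210945668205, 'cx': 280.489894131436, 'cy': 213.9127429016699, 'tool_from_camera': array([[-1.00385037e-04, -9.46193995e-01, -3.23599929e-01,
         8.26683189e-02],
       [ 9.99999887e-01, -2.45528492e-04,  4.07702685e-04,
         1.48073867e-03],
       [-4.65218835e-04, -3.23599851e-01,  9.46193912e-01,
        -1.42823105e-01],
       [ 0.00000000e+00,  0.00000000e+00,  0.00000000e+00,
         1.00000000e+00]])}
```

View pics/top0.png

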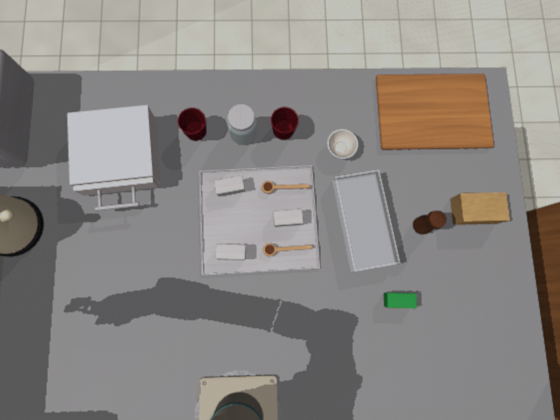

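View pics/scene0.png

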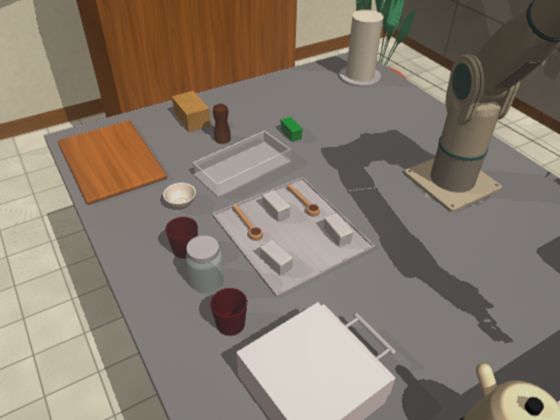

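```bash
cat > h.py <<'E'
from rig import env
import cv2,numpy as np,sys
from scipy.spatial.transform import Rotation as Ro
def cam(c):
    k=env.get_calibration(c)
    if c=="wrist":
        o=env.get_obs();T=np.eye(4);T[:3,:3]=Ro.from_rotvec(o["tcp_rot"]).as_matrix();T[:3,3]=o["position"]
        E=T@k["tool_from_camera"]
    else:E=k["extrinsics"]
    return k,E
def px2w(c,uv,z,ce=None):
    k,E=ce or cam(c);uv=np.atleast_2d(uv).astype(float)
    d=np.c_[(uv[:,0]-k["cx"])/k["fx"],(uv[:,1]-k["cy"])/k["fy"],np.ones(len(uv))]@E[:3,:3].T
    s=(z-E[2,3])/d[:,2];return (E[:3,3]+d*s[:,None])[:,:2]
def w2px(c,p,ce=None):
    k,E=ce or cam(c);q=(np.atleast_2d(p)-E[:3,3])@E[:3,:3]
    return np.c_[q[:,0]/q[:,2]*k["fx"]+k["cx"],q[:,1]/q[:,2]*k["fy"]+k["cy"]]
def rect(c,reg,z,ce=None):
    cs,_=cv2.findContours(reg.astype(np.uint8),cv2.RETR_EXTERNAL,cv2.CHAIN_APPROX_NONE)
    w=px2w(c,max(cs,key=len)[:,0,:],z,ce);(cx,cy),(a,b),t=cv2.minAreaRect((w*1000).astype(np.float32))
    if a<b:a,b,t=b,a,t+90
    return np.r_[cx,cy,a,b,(t+90)%180-90].round(1)   # mm, long-axis angle deg
def see(c,items,ce=None):
    out=[]
    for n,z in items:
        for d in env.regions_of(c,n):
            if d["score"]<.3:continue
            r=rect(c,d["region"],z,ce);out.append((n,d,r));print(c,n,round(d["score"],2),np.round(d["bbox"]).astype(int),"mm:",r)
    return out
def yaw():
    R=Ro.from_rotvec(env.get_obs()["tcp_rot"]).as_matrix();return np.degrees(np.arctan2(R[1,1],R[0,1])),R
def go(x,y,z,phi=None):
    "print shares: total shift in current tool axes, and turn; x,y,z mm; phi = closing axis angle deg"
    o=env.get_obs();f,R=yaw()
    d=R.T@(np.array([x,y,z])/1000-o["position"])
    print("now",(o["position"]*1000).round(1),"phi",round(f,1),"tilt",R[:,2].round(3),"shift/40mm",(d/.04).round(3),end=" ")
    if phi is not None:
        t=(f-phi+90)%180-90;print("tz deg",round(t,1),"share",round(t/120,4),end="")
    print()
E
python3 - <<'E'
from h import *
env.snapshot("top")
see("top",[("tin0",.044),("scoop0",.012),("organiser",.09),("organiser_drawer0_handle",.052),("tray",.006),("caddy",.05),("cup_a",.08),("jar",.12),("pepper_mill",.13),("salt_bowl",.04)])
env.snapshot("scene")
see("scene",[("tin0",.03),("scoop0",.012),("organiser",.09),("caddy",.05)])
print(w2px("top",[[.243,.602,.23]]))
E
```

```text
top tin0 0.91 [229 185  32  22] mm: [618.3  17.   82.4  50.  -81.1]
top tin0 0.79 [288 218  26  18] mm: [ 524.9 -146.2   78.6   44.3  -87.4]
top tin0 0.63 [400 300  32  14] mm: [ 292.2 -442.2   88.6   42.2   88.6]
top tin0 0.58 [233 252  32  18] mm: [433.8  13.6  81.   41.4  86.3]
top scoop0 0.68 [287 251  47  10] mm: [ 438.  -133.   115.7   36.5   88.8]
top scoop0 0.54 [284 185  44  17] mm: [ 626.6 -143.1  136.9   38.4  -83.7]
top organiser 0.73 [110 158  92 106] mm: [691.6 325.5 286.3 238.9   5.5]
top organiser_drawer0_handle 0.63 [117 194  84  33] mm: [598.3 325.9 224.   78.2 -84.5]
top organiser_drawer0_handle 0.62 [284 124  22  29] mm: [ 802.2 -141.2   97.6   78.   -27.1]
top tray 0.71 [260 219 122 109] mm: [529.6 -63.3 335.7 305.1 -88.3]
top tray 0.7 [288 252  54  11] mm: [ 439.7 -146.2  136.3   33.9   88.7]
top tray 0.33 [285 186  41  13] mm: [ 623.2 -143.   134.2   35.9   89. ]
top caddy 0.72 [365 220  66 102] mm: [ 514.9 -360.1  269.8  140.5    8.3]
top cup_a 0.77 [193 125  24  37] mm: [791.1 112.1  99.2  77.   39.7]
top cup_a 0.62 [284 124  25  30] mm: [ 787.7 -143.8   95.6
[... 301 characters left out ...]
.7]
top salt_bowl 0.67 [342 143  30  28] mm: [ 740.4 -310.1   88.3   85.2   89.1]
scene tin0 0.97 [276 205  25  32] mm: [ 529.2 -142.8  114.7   60.5  -89.3]
scene tin0 0.96 [340 230  32  31] mm: [434.6  17.5 115.6  64.6  86.2]
scene tin0 0.79 [275 259  30  36] mm: [624.3  20.9 107.1  63.3 -80.5]
scene tin0 0.74 [290 129  18  19] mm: [ 295.2 -439.8  127.9   64.1   85.2]
scene scoop0 0.75 [248 223  27  38] mm: [ 616.2 -140.8  153.5   38.8   84.6]
scene scoop0 0.7 [360 345  71  77] mm: [565.4 277.  182.5  54.4 -83.2]
scene scoop0 0.5 [306 200  34  34] mm: [ 436.6 -142.2  148.7   39.3   86.2]
scene organiser 0.64 [317 361 161 117] mm: [716.8 351.3 277.6 245.2   5.5]
[[-47.41011237 337.38347062]]
```

Run:
```python
from h import *
go(590,312,210,5.5)
p=px2w("top",[[69,113],[150,107],[154,180],[71,187],[97,208],[137,206]],.09);print(p.round(3))
print(px2w("top",[[97,208],[137,206]],.052).round(3))
```

```text
now [243.4 602.7 231.3] phi 68.0 tilt [ 0.  0. -1.] shift/40mm [-10.756  -3.495   0.533] tz deg 62.5 share 0.5209
[[0.82  0.453]
 [0.835 0.232]
 [0.625 0.215]
 [0.61  0.434]
 [0.551 0.362]
 [0.555 0.258]]
[[0.559 0.377]
 [0.562 0.269]]
```

```bash
python3 -m crank '[[-1,-0.98,-0.32,0.05,0,0,0],[-1,-0.98,-0.32,0.05,0,0,0],[-1,-0.98,-0.32,0.05,0,0,0],[-1,-0.98,-0.32,0.05,0,0,0],[-1,-0.98,-0.32,0.05,0,0,0],[-1,-0.98,-0.32,0.05,0,0,0],[-1,-0.98,-0.32,0.05,0,0,0],[-1,-0.98,-0.32,0.05,0,0,0],[-1,-0.98,-0.32,0.05,0,0,0],[-1,-0.98,-0.32,0.05,0,0,0],[-1,-0.96,-0.32,0.03,0,0,0]]'; python3 -m crank '[[-1,0,0,0,0,0,0.059],[-1,0,0,0,0,0,0.059],[-1,0,0,0,0,0,0.059],[-1,0,0,0,0,0,0.059],[-1,0,0,0,0,0,0.059],[-1,0,0,0,0,0,0.059],[-1,0,0,0,0,0,0.059],[-1,0,0,0,0,0,0.059],[-1,0,0,0,0,0,0.05],[-1,0,0,0,0,0,0]]'
python3 - <<'E'
from h import *
go(560,323,210,4.5)
env.snapshot("wrist")
im=env.snapshot("wrist");cv2.imwrite("pics/w1.png",im[:,:,::-1])
see("wrist",[("organiser_drawer0_handle",.052),("organiser",.09)])
E
```

```text
time: 1.82
position: [0.5912, 0.3093, 0.21]
tcp_rot: [0.6, 3.084, -0.0]
contact_force: [0.7, 0.9, 0.3]
finger_gap: 0.0853
grip_force: 0.0
time: 2.65
position: [0.5896, 0.3113, 0.21]
tcp_rot: [2.117, 2.32, -0.0]
contact_force: [0.5, -0.8, -0.1]
finger_gap: 0.0854
grip_force: 0.0
now [589.6 311.3 210. ] phi 5.2 tilt [ 0. -0. -1.] shift/40mm [ 0.36 -0.71 -0.  ] tz deg 0.7 share 0.0062
wrist organiser_drawer0_handle 0.97 [290 171  82 227] mm: [596.6 324.9 232.1  74.2 -84.4]
wrist organiser 0.65 [404 172 310 247] mm: [698.2 339.8 274.8 223.1   5.5]
```

View pics/w1.png

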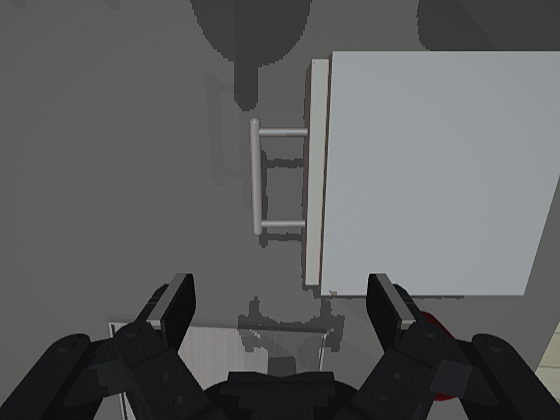

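Run:
```python
from h import *
a,b=px2w("wrist",[[255,120],[257.5,234]],.054);print(a,b,(a+b)/2,np.linalg.norm(a-b),np.degrees(np.arctan2(*(a-b)[::-1])))
c=px2w("wrist",[[331,52],[321,294]],.09);print(c,np.linalg.norm(c[1]-c[0]),np.degrees(np.arctan2(*(c[0]-c[1])[::-1])))
m=(a+b)/2*1000;go(m[0],m[1],200,5.5)
```

```text
[0.55977735 0.38472116] [0.5704597  0.26868214] [0.56511853 0.32670165] 0.11652968323245463 95.25972409957372
[[0.61791156 0.44206243]
 [0.64057255 0.22460505]] 0.21863493419329452 95.94925627902357
now [589.7 311.1 210.1] phi 5.5 tilt [-0.  0. -1.] shift/40mm [ 0.447 -0.574  0.253] tz deg 0.0 share 0.0001
```

```bash
python3 -m crank '[[0,0.45,-0.57,0.25,0,0,0],[0,0,0,0.5,0,0,0],[0,0,0,0.6,0,0,0],[0,0,0,0.6,0,0,0],[0,0,0,0.6,0,0,0],[0,0,0,0.5,0,0,0],[0,0,0,0.4,0,0,0],[0,0,0,0.4,0,0,0],[0,0,0,0.3,0,0,0],[0,0,0,0.2,0,0,0],[0,0,0,0,0,0,0]]' 40; python3 -c "
from h import *
go(565,327,36,5.5)"
```

```text
time: 3.77
position: [0.5644, 0.3263, 0.0344]
tcp_rot: [-2.114, -2.323, 0.004]
contact_force: [-0.6, 0.1, -0.0]
finger_gap: 0.043
grip_force: 0.0
now [564.4 326.3  34.4] phi 5.4 tilt [-0.003 -0.001 -1.   ] shift/40mm [ 0.017  0.018 -0.04 ] tz deg -0.1 share -0.0008
```

```bash
python3 -m crank '[[1,0,0,0,0,0,0],[1,0,0,0,0,0,0],[1,0,0,0,0,0,0],[1,0,0,0,0,0,0],[1,0,0,0,0,0,0],[1,0,0,0,0,0,0]]' 50; python3 -m crank '[[1,0,-0.15,0,0,0,0],[1,0,-0.3,0,0,0,0],[1,0,-0.4,0,0,0,0],[1,0,-0.4,0,0,0,0],[1,0,-0.4,0,0,0,0],[1,0,-0.4,0,0,0,0],[1,0,-0.4,0,0,0,0],[1,0,-0.4,0,0,0,0],[1,0,-0.4,0,0,0,0],[1,0,-0.3,0,0,0,0],[1,0,-0.15,0,0,0,0],[1,0,-0.05,0,0,0,0]]'; python3 -c "
from h import *
go(565-149.3,327-14.4,36,5.5)"
```

```text
time: 4.27
position: [0.5632, 0.3269, 0.0371]
tcp_rot: [-2.112, -2.322, 0.004]
contact_force: [-6.1, -1.5, 4.6]
finger_gap: 0.009
grip_force: 48.7
time: 5.27
position: [0.4159, 0.3126, 0.037]
tcp_rot: [2.114, 2.323, 0.002]
contact_force: [1.3, -1.7, 4.1]
finger_gap: 0.009
grip_force: 50.1
now [415.9 312.6  37. ] phi 5.4 tilt [ 0.001  0.    -1.   ] shift/40mm [ 0.001 -0.004  0.026] tz deg -0.1 share -0.0009
```

```bash
python3 -m crank '[[1,0,-0.05,0,0,0,0],[0,0,0,0,0,0,0],[0,0,0,0,0,0,0],[0,0,0,0,0,0,0],[0,0,0,-0.3,0,0,0],[0,0,0,-0.8,0,0,0],[0,0,0,-0.9,0,0,0],[0,0,0,-0.9,0,0,0],[0,0,0,-0.9,0,0,0],[0,0,0,-0.9,0,0,0],[0,0,0.5,-0.5,0,0,0],[0,0,0,0,0,0,0]]'
python3 - <<'E'
from h import *
env.snapshot("wrist")
im=env.snapshot("wrist");cv2.imwrite("pics/w2.png",im[:,:,::-1]);go(420,312,200)
env.snapshot("top")
see("top",[("tin0",.044),("scoop0",.012)])
E
```

```text
time: 6.27
position: [0.4397, 0.3164, 0.2493]
tcp_rot: [2.114, 2.319, 0.02]
contact_force: [1.0, 1.7, 0.2]
finger_gap: 0.043
grip_force: 0.0
now [434.4 314.8 244.5] phi 5.3 tilt [ 0.001  0.001 -1.   ] shift/40mm [-0.036 -0.367  1.112] 
top tin0 0.75 [401 301  32  12] mm: [ 293.5 -442.4   88.6   39.6   88.6]
top tin0 0.69 [287 217  27  18] mm: [ 525.1 -147.7   80.7   45.1   88.9]
top tin0 0.62 [230 185  30  22] mm: [619.   16.4  79.9  49.1 -80.7]
top scoop0 0.52 [286 251  49  10] mm: [ 439.1 -144.4  132.8   33.7   88.7]
top scoop0 0.52 [286 186  43  12] mm: [ 620.2 -144.1  136.5   32.7   89. ]
top scoop0 0.52 [288 218  24  18] mm: [ 529.  -149.8   83.    49.2   88.9]
```

View pics/w2.png

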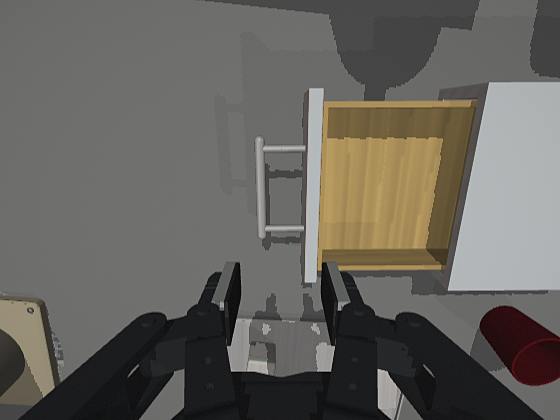

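Run:
```python
from h import *
p=px2w("wrist",[[308,185],[321,185],[326,185]],.068);print(p.round(4))
p=px2w("wrist",[[322,104],[472,104],[441,266],[320,266]],.068);print(p.round(4))
h=px2w("wrist",[[260,140],[262,235]],.054);print(h,h.mean(0))
u=np.array([np.cos(np.radians(5.5)),np.sin(np.radians(5.5))])
print(((p-h.mean(0))@u).round(4))
env.snapshot("wrist")
go(439,-128,200,88.8)
```

```text
[[0.4618 0.3254]
 [0.4757 0.3267]
 [0.4811 0.3272]]
[[0.4655 0.4079]
 [0.6126 0.4217]
 [0.6298 0.2432]
 [0.488  0.2296]]
[[0.40623185 0.36620885]
 [0.41651119 0.25661485]] [0.41137152 0.31141185]
[0.0631 0.2108 0.2109 0.0684]
now [432.5 314.  242.5] phi 5.4 tilt [-0.003 -0.002 -1.   ] shift/40mm [-11.015  -0.873   1.084] tz deg -83.4 share -0.6951
```

```bash
python3 -m crank '[[0,-0.95,-0.07,0.15,0,0,0],[0,-0.95,-0.07,0.15,0,0,0],[0,-0.95,-0.07,0.15,0,0,0],[0,-0.95,-0.07,0.15,0,0,0],[0,-0.95,-0.07,0.15,0,0,0],[0,-0.95,-0.07,0.15,0,0,0],[0,-0.95,-0.07,0.15,0,0,0],[0,-0.95,-0.07,0.15,0,0,0],[0,-0.95,-0.07,0.15,0,0,0.03],[0,-0.95,-0.07,0.15,0,0,0.03],[0,-0.9,-0.07,0,0,0,0],[0,-0.6,-0.05,0,0,0,0]]';python3 -m crank '[[0,0,0,0,0,0,0]]'
python3 - <<'E'
from h import *
go(439,-128,100,-1.3)
env.snapshot("wrist")
im=env.snapshot("wrist");r=see("wrist",[("scoop0",.014)])
cv2.imwrite("pics/w3.png",im[:,:,::-1])
E
```

```text
time: 7.57
position: [0.4307, -0.1296, 0.183]
tcp_rot: [-2.26, -2.181, 0.004]
contact_force: [-0.1, -0.0, -0.4]
finger_gap: 0.0428
grip_force: 0.0
time: 7.65
position: [0.4307, -0.1319, 0.1835]
tcp_rot: [2.265, 2.175, -0.005]
contact_force: [-0.7, -0.9, -0.1]
finger_gap: 0.0428
grip_force: 0.0
now [ 430.7 -131.9  183.5] phi -2.3 tilt [-0.002 -0.003 -1.   ] shift/40mm [0.113 0.205 2.087] tz deg -1.0 share -0.0086
wrist scoop0 0.9 [287 200  34 129] mm: [ 438.6 -137.1  140.6   35.1   87.5]
wrist scoop0 0.73 [464 194  45 128] mm: [ 626.4 -134.8  141.8   42.3  -83.7]
```

View pics/w3.png

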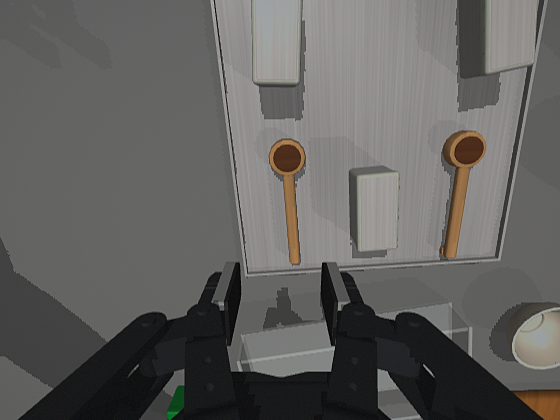

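Run:
```python
from h import *
for P in ([[287,158],[290.5,180],[294.5,260]],[[464,150],[462,172],[450,252]]):
    b,h0,h1=px2w("wrist",P,.02)*1000
    d=(h0-h1)/np.linalg.norm(h0-h1);g=h1+d*(70+15-2);a=np.degrees(np.arctan2(d[1],d[0]))
    print(b.round(1),h0.round(1),h1.round(1),"grasp",g.round(1),"ang",a.round(1));
    go(g[0],g[1],8,a-90)
```

```text
[440.6 -86. ] [ 443.7 -108.7] [ 446.2 -200.8] grasp [ 443.9 -117.8] ang 91.6
now [ 431.8 -125.5  183.4] phi -1.8 tilt [-0.002  0.001 -1.   ] shift/40mm [0.196 0.304 4.384] tz deg -3.4 share -0.0285
[617.4 -83.7] [ 619.  -105.9] [ 620.1 -196.3] grasp [ 619.1 -113.3] ang 90.7
now [ 431.8 -125.5  183.4] phi -1.8 tilt [-0.002  0.001 -1.   ] shift/40mm [0.45  4.678 4.376] tz deg -2.6 share -0.0213
```

```bash
python3 -m crank '[[0,0.11,0.3,0.4,0,0,-0.025],[0,0,0,0.7,0,0,0],[0,0,0,0.7,0,0,0],[0,0,0,0.7,0,0,0],[0,0,0,0.6,0,0,0],[0,0,0,0.5,0,0,0],[0,0,0,0.4,0,0,0],[0,0,0,0.2,0,0,0],[0,0,0,0.1,0,0,0],[0,0,0,0,0,0,0],[0,0,0,0,0,0,0]]'
python3 - <<'E'
from h import *
go(444,-121,7,1)
env.snapshot("wrist");o=env.snapshot("wrist");cv2.imwrite("pics/w4.png",o[:,:,::-1])
E
```

```text
time: 8.72
position: [0.4445, -0.1205, 0.0117]
tcp_rot: [-2.195, -2.246, 0.0]
contact_force: [0.8, 0.1, -0.5]
finger_gap: 0.0427
grip_force: 0.0
now [ 444.5 -120.5   11.7] phi 1.3 tilt [-0.001  0.001 -1.   ] shift/40mm [-0.012 -0.013  0.118] tz deg 0.3 share 0.0027
```

View pics/w4.png

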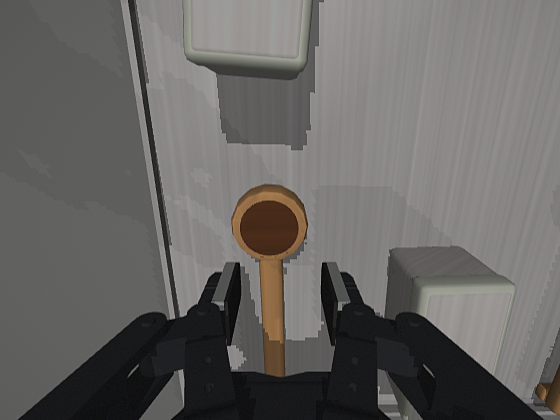

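```bash
python3 -m crank '[[1,0,0,0.11,0,0,0],[1,0,0,0,0,0,0],[1,0,0,0,0,0,0],[1,0,0,0,0,0,0],[1,0,0,0,0,0,0],[1,0,0,0,0,0,0],[1,0,0,-0.3,0,0,0],[1,0,0,-0.6,0,0,0],[1,0,0,-0.9,0,0,0],[1,0,0,-0.9,0,0,0],[1,0,0,-0.9,0,0,0],[1,0,0,-0.9,0,0,0]]' 60
python3 - <<'E'
from h import *
go(517,333,190,5.5)
E
```

```text
time: 9.82
position: [0.4439, -0.1224, 0.1893]
tcp_rot: [-2.199, -2.243, 0.002]
contact_force: [1.0, 0.6, -1.0]
finger_gap: 0.0106
grip_force: 58.7
now [ 443.9 -122.4  189.3] phi 1.1 tilt [-0.001 -0.    -1.   ] shift/40mm [11.347  2.051 -0.026] tz deg -4.4 share -0.0364
```

```bash
python3 -m crank '[[1,0.95,0.17,0,0,0,0],[1,0.95,0.17,0,0,0,0],[1,0.95,0.17,0,0,0,0],[1,0.95,0.17,0,0,0,0],[1,0.95,0.17,0,0,0,0],[1,0.95,0.17,0,0,0,0],[1,0.95,0.17,0,0,0,0],[1,0.95,0.17,0,0,0,0],[1,0.95,0.17,0,0,0,0],[1,0.95,0.17,0,0,0,0],[1,0.95,0.17,0,0,0,0],[1,0.95,0.13,0,0,0,0]]'; python3 -m crank '[[1,0,0,0,0,0,-0.036],[1,0,0,0,0,0,0],[1,0,0,0,0,0,0]]';python3 - <<'E'
from h import *
go(515.5,338,27,5.5)
o=env.snapshot("wrist");cv2.imwrite("pics/w5.png",o[:,:,::-1]);print(env.get_obs()["finger_gap"])
E
```

```text
time: 10.82
position: [0.5152, 0.3371, 0.1875]
tcp_rot: [2.199, 2.243, -0.001]
contact_force: [2.2, -0.7, -0.6]
finger_gap: 0.0102
grip_force: 58.7
time: 11.07
position: [0.515, 0.3346, 0.1873]
tcp_rot: [2.114, 2.323, -0.002]
contact_force: [0.1, -0.9, 0.1]
finger_gap: 0.0101
grip_force: 58.7
now [515.  334.6 187.3] phi 5.4 tilt [-0.001 -0.001 -1.   ] shift/40mm [0.09  0.022 4.007] tz deg -0.1 share -0.0009
0.010294907335858574
```

View pics/w5.png

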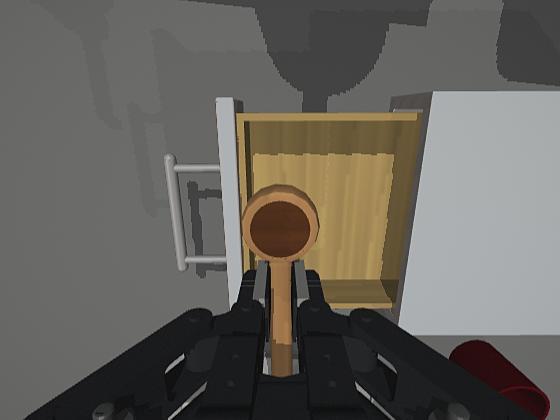

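```bash
python3 -m crank '[[1,0.09,0.02,0.4,0,0,0],[1,0,0,0.6,0,0,0],[1,0,0,0.6,0,0,0],[1,0,0,0.6,0,0,0],[1,0,0,0.5,0,0,0],[1,0,0,0.4,0,0,0],[1,0,0,0.3,0,0,0],[1,0,0,0.3,0,0,0],[1,0,0,0.2,0,0,0],[1,0,0,0.1,0,0,0],[1,0,0,0,0,0,0]]'
python3 - <<'E'
from h import *
go(515.5,338,27,5.5)
E
```

```text
time: 12.03
position: [0.5165, 0.3385, 0.0279]
tcp_rot: [2.113, 2.324, 0.001]
contact_force: [0.0, -0.2, 0.1]
finger_gap: 0.0102
grip_force: 59.4
now [516.5 338.5  27.9] phi 5.4 tilt [ 0.001  0.    -1.   ] shift/40mm [-0.011 -0.027  0.023] tz deg -0.1 share -0.0006
```

```bash
python3 -m crank '[[0.34,0,0,0.02,0,0,0],[0.34,0,0,0,0,0,0],[0.34,0,0,0,0,0,0],[0.34,0,0,0,0,0,0],[0.34,0,0,-0.3,0,0,0],[0.34,0,0,-0.7,0,0,0],[0.34,0,0,-0.9,0,0,0],[0,0,0,-0.9,0,0,0],[0,0,0,-0.9,0,0,0],[0,0,0,-0.3,0,0,0]]' ;  python3 -m crank '[[0,-0.97,0.12,0,0,0,0],[0,-0.97,0.12,0,0,0,0],[0,-0.97,0.12,0,0,0,0],[0,-0.97,0.12,0,0,0,0],[0,-0.97,0.12,0,0,0,0],[0,-0.97,0.12,0,0,0,0],[0,-0.97,0.12,0,0,0,0],[0,-0.97,0.12,0,0,0,0],[0,-0.97,0.12,0,0,0,0],[0,-0.97,0.12,0,0,0,0],[0,-0.97,0.13,0,0,0,0],[0,-0.93,0.13,0,0,0,0]]'; python3 -m crank '[[0,0,0,0,0,0,0.035],[0,0,0,0,0,0,0],[0,0,0,0,0,0,0],[0,0,0,0,0,0,0],[0,0,0,0,0,0,0]]'
python3 - <<'E'
from h import *
go(618,-118,8,1)
im=env.snapshot("wrist");go(618,-118,8,1);cv2.imwrite("pics/w6.png",im[:,:,::-1])
see("wrist",[("scoop0",.014),("tin0",.044)])
env.snapshot("top");see("top",[("scoop0",.03)])
E
```

```text
time: 12.87
position: [0.5183, 0.3396, 0.193]
tcp_rot: [2.111, 2.323, 0.013]
contact_force: [0.7, -0.1, 1.2]
finger_gap: 0.0427
grip_force: 0.0
time: 13.87
position: [0.6181, -0.1193, 0.1873]
tcp_rot: [-2.113, -2.325, -0.0]
contact_force: [0.8, 0.3, 0.3]
finger_gap: 0.0428
grip_force: 0.0
time: 14.28
position: [0.6183, -0.1152, 0.1868]
tcp_rot: [-2.191, -2.249, -0.001]
contact_force: [0.2, -0.0, -0.1]
finger_gap: 0.0425
grip_force: 0.0
now [ 618.3 -115.2  186.8] phi 1.5 tilt [-0.     0.001 -1.   ] shift/40mm [-0.075 -0.007  4.47 ] tz deg 0.5 share 0.0042
now [ 618.3 -115.4  186.9] phi 1.5 tilt [-0.     0.001 -1.   ] shift/40mm [-0.069 -0.01   4.472] tz deg 0.5 share 0.004
wrist tin0 0.89 [288  52  58 104] mm: [623.3  17.3  78.3  41.  -80. ]
wrist tin0 0.88 [73 48 81 97] mm: [443.4  13.   73.8  60.6  88.3]
wrist tin0 0.82 [190 220  48  82] mm: [ 530.9 -140.1   88.1   49.5  -86.7]
wrist tin0 0.59 [ 31 401  44  38] mm: [ 306.2 -384.1   91.1   21.    42.6]
top scoop0 0.71 [285 186  44  16] mm: [615.2 -91.4  34.9  34.8  43. ]
```

View pics/w6.png

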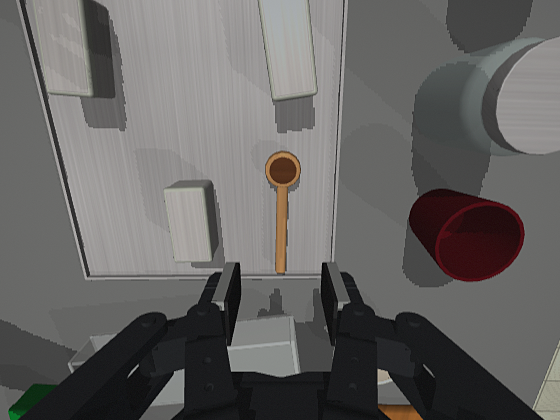

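Run:
```python
from h import *
b,h0,h1=px2w("wrist",[[283,171],[282.3,195],[281,270]],.02)*1000
d=(b-h1)/np.linalg.norm(b-h1);print(b,h1,np.degrees(np.arctan2(d[1],d[0])));g=b-36*d
go(g[0],g[1],7.5,np.degrees(np.arctan2(d[1],d[0]))-90)
```

```text
[621.64520293 -90.94306371] [ 622.38506177 -206.39534822] 90.36716647756231
now [ 618.3 -116.6  187. ] phi 1.4 tilt [ 0.  0. -1.] shift/40mm [-0.261  0.082  4.486] tz deg 1.0 share 0.0083
```

```bash
python3 -m crank '[[0,-0.24,0.08,0.4,0,0,0.008],[0,0,0,0.7,0,0,0],[0,0,0,0.7,0,0,0],[0,0,0,0.7,0,0,0],[0,0,0,0.6,0,0,0],[0,0,0,0.5,0,0,0],[0,0,0,0.4,0,0,0],[0,0,0,0.3,0,0,0],[0,0,0,0.15,0,0,0],[0,0,0,0.03,0,0,0],[0,0,0,0,0,0,0]]';python3 -m crank '[[1,0,0,0,0,0,0],[1,0,0,0,0,0,0],[1,0,0,0,0,0,0],[1,0,0,0,0,0,0],[1,0,0,0,0,0,0],[1,0,0,0,0,0,0],[1,0,0,-0.3,0,0,0],[1,0,0,-0.6,0,0,0],[1,0,0,-0.9,0,0,0],[1,0,0,-0.9,0,0,0],[1,0,0,-0.9,0,0,0],[1,0,0,-0.9,0,0,0]]' 60
python3 - <<'E'
from h import *
go(563.5,343,190,5.5)
E
```

```text
time: 15.45
position: [0.6219, -0.127, 0.0079]
tcp_rot: [2.215, 2.228, 0.0]
contact_force: [0.0, 0.1, 0.4]
finger_gap: 0.0426
grip_force: 0.0
time: 16.45
position: [0.6212, -0.1269, 0.1901]
tcp_rot: [2.216, 2.227, -0.0]
contact_force: [0.7, -0.2, -0.1]
finger_gap: 0.0102
grip_force: 59.6
now [ 621.2 -126.9  190.1] phi 0.3 tilt [-0. -0. -1.] shift/40mm [ 1.1754e+01 -1.3810e+00  2.0000e-03] tz deg -5.2 share -0.0433
```

```bash
python3 -m crank '[[1,0.98,-0.12,0,0,0,0],[1,0.98,-0.12,0,0,0,0],[1,0.98,-0.12,0,0,0,0],[1,0.98,-0.12,0,0,0,0],[1,0.98,-0.12,0,0,0,0],[1,0.98,-0.12,0,0,0,0],[1,0.98,-0.12,0,0,0,0],[1,0.98,-0.12,0,0,0,0],[1,0.98,-0.12,0,0,0,0],[1,0.98,-0.12,0,0,0,0],[1,0.98,-0.1,0,0,0,0],[1,0.98,-0.08,0,0,0,0]]'; python3 -m crank '[[1,0,0,0,0,0,-0.043],[1,0,0,0,0,0,0],[1,0,0,0,0,0,0],[1,0,0,0,0,0,0]]';python3 - <<'E'
from h import *
o=env.snapshot("wrist");cv2.imwrite("pics/w7.png",o[:,:,::-1]);print(env.get_obs()["finger_gap"])
go(563.5,343,27,5.5)
E
```

```text
time: 17.45
position: [0.5628, 0.3452, 0.1886]
tcp_rot: [-2.215, -2.228, -0.0]
contact_force: [0.5, 0.0, 0.6]
finger_gap: 0.0098
grip_force: 59.5
time: 17.78
position: [0.5643, 0.3412, 0.1883]
tcp_rot: [2.117, 2.32, -0.001]
contact_force: [-0.1, -1.3, -0.5]
finger_gap: 0.01
grip_force: 59.6
0.010028091650151626
now [564.4 341.1 188.3] phi 5.2 tilt [ 0.    -0.001 -1.   ] shift/40mm [ 0.053 -0.02   4.033] tz deg -0.3 share -0.0023
```

View pics/w7.png

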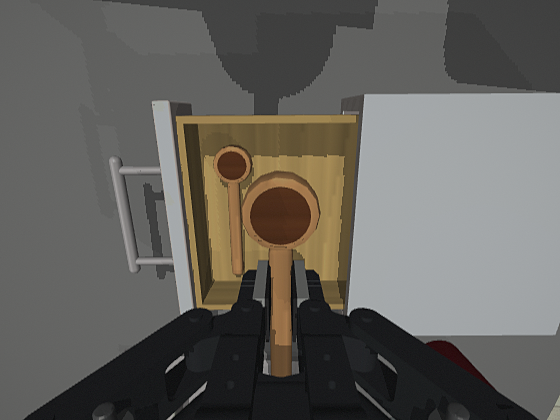

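```bash
python3 -m crank '[[1,0.05,-0.09,0.4,0,0,0],[1,0,0,0.6,0,0,0],[1,0,0,0.6,0,0,0],[1,0,0,0.6,0,0,0],[1,0,0,0.5,0,0,0],[1,0,0,0.4,0,0,0],[1,0,0,0.35,0,0,0],[1,0,0,0.3,0,0,0],[1,0,0,0.2,0,0,0],[1,0,0,0.1,0,0,0],[1,0,0,0,0,0,0]]'; python3 -m crank '[[0.4,0,0,0,0,0,0],[0.4,0,0,0,0,0,0],[0.4,0,0,0,0,0,0],[0.4,0,0,0,0,0,0],[0.4,0,0,-0.3,0,0,0],[0.4,0,0,-0.7,0,0,0],[0.4,0,0,-0.9,0,0,0],[0.4,0,0,-0.9,0,0,0],[0.4,-0.3,-0.3,-0.9,0,0,0],[0.4,-0.5,-0.5,-0.3,0,0,0],[0.4,0,0,0,0,0,0],[0.4,0,0,0,0,0,0]]';python3 - <<'E'
from h import *
env.snapshot("wrist");o=env.snapshot("wrist");cv2.imwrite("pics/w8.png",o[:,:,::-1])
go(360,307,200,5.5)
E
```

```text
time: 18.75
position: [0.5633, 0.3443, 0.0279]
tcp_rot: [2.112, 2.321, 0.007]
contact_force: [0.9, -1.5, 6.6]
finger_gap: 0.0098
grip_force: 60.4
time: 19.75
position: [0.5312, 0.3092, 0.1878]
tcp_rot: [-2.115, -2.323, -0.004]
contact_force: [0.5, 1.0, -1.3]
finger_gap: 0.0259
grip_force: 0.0
now [531.1 310.8 185.8] phi 5.5 tilt [-0.     0.001 -1.   ] shift/40mm [ 0.318 -4.266 -0.355] tz deg 0.0 share 0.0002
```

View pics/w8.png

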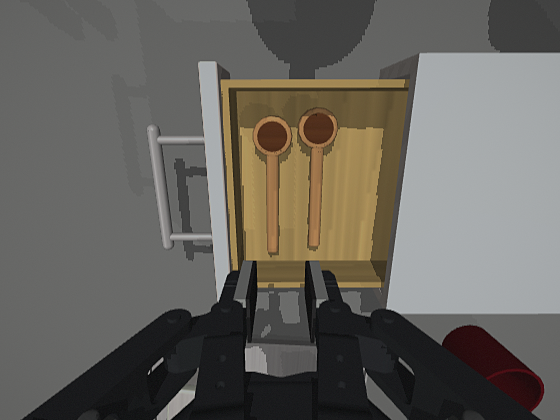

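```bash
python3 -m crank '[[0,0.1,-0.9,0,0,0,0],[0,0.1,-0.9,0,0,0,0],[0,0.1,-0.9,0,0,0,0],[0,0.02,-0.2,0,0,0,0],[0,0,0,0.3,0,0,0],[0,0,0,0.6,0,0,0],[0,0,0,0.6,0,0,0],[0,0,0,0.7,0,0,0],[0,0,0,0.7,0,0,0],[0,0,0,0.5,0,0,0],[0,0,0,0.3,0,0,0],[0,0,0,0,0,0,0]]'
python3 - <<'E'
from h import *
go(413.5,312.2,36,5.5)
E
```

```text
time: 20.85
position: [0.4132, 0.311, 0.0344]
tcp_rot: [-2.111, -2.325, 0.008]
contact_force: [-0.4, 0.6, 0.9]
finger_gap: 0.0428
grip_force: 0.0
now [413.2 311.   34.4] phi 5.5 tilt [-0.004 -0.003 -1.   ] shift/40mm [ 0.028  0.009 -0.041] tz deg 0.0 share 0.0001
```

Pinch and push shut, total about 3.8 shares.

```bash
python3 -m crank '[[1,0,0,0,0,0,0],[1,0,0,0,0,0,0],[1,0,0,0,0,0,0],[1,0,0,0,0,0,0],[1,0,0,0,0,0,0],[1,0,0.1,0,0,0,0],[1,0,0.2,0,0,0,0],[1,0,0.3,0,0,0,0],[1,0,0.3,0,0,0,0],[1,0,0.3,0,0,0,0],[1,0,0.3,0,0,0,0],[1,0,0.3,0,0,0,0]]' 50; python3 -m crank '[[1,0,0.3,0,0,0,0],[1,0,0.3,0,0,0,0],[1,0,0.3,0,0,0,0],[1,0,0.3,0,0,0,0],[1,0,0.3,0,0,0,0],[1,0,0.2,0,0,0,0],[1,0,0.15,0,0,0,0],[1,0,0.1,0,0,0,0],[1,0,0,0,0,0,0]]'
python3 - <<'E'
from h import *
go(565,327,36,5.5)
E
```

```text
time: 21.85
position: [0.4863, 0.3189, 0.0385]
tcp_rot: [-2.111, -2.325, -0.0]
contact_force: [-1.3, 0.5, 4.5]
finger_gap: 0.0087
grip_force: 49.4
time: 22.6
position: [0.5633, 0.3264, 0.0385]
tcp_rot: [-2.111, -2.324, 0.001]
contact_force: [-2.6, 0.7, 8.2]
finger_gap: 0.0088
grip_force: 49.9
now [563.3 326.4  38.5] phi 5.5 tilt [-0.002  0.001 -1.   ] shift/40mm [0.01  0.045 0.061] tz deg 0.0 share 0.0001
```

```bash
python3 -m crank '[[1,0,0.05,0,0,0,0],[1,0,0.05,0,0,0,0],[1,0,0.05,0,0,0,0],[1,0,0,0,0,0,0]]'
```

```text
time: 22.93
position: [0.5633, 0.3264, 0.0384]
tcp_rot: [-2.104, -2.319, 0.015]
contact_force: [-15.2, -2.7, 19.6]
finger_gap: 0.009
grip_force: 51.1
```

```bash
python3 -m crank '[[0,0,-0.1,0,0,0,0],[0,0,0,0,0,0,0],[0,0,0,0,0,0,0],[0,0,0,0,0,0,0],[0,0,0,-0.4,0,0,0],[0,0,0,-0.8,0,0,0],[0,0,0,-0.9,0,0,0],[0,0,0,-0.9,0,0,0],[0,0,0,-0.9,0,0,0]]'; python3 -m crank '[[-0.3,-0.9,0.08,0,0,0,-0.01],[-0.3,-0.9,0.08,0,0,0,-0.01],[-0.3,-0.9,0.08,0,0,0,-0.01],[-0.3,-0.9,0.08,0,0,0,0],[-0.3,-0.9,0.08,0,0,0,0],[-0.3,-0.9,0.08,0,0,0,0],[-0.3,-0.9,0.08,0,0,0,0],[-0.3,-0.9,0.08,0,0,0,0],[-0.3,-0.7,0.08,0,0,0,0],[-0.3,0,0,0,0,0,0],[-0.3,0,0,0,0,0,0],[-0.3,0,0,0,0,0,0]]';python3 - <<'E'
from h import *
im=env.snapshot("wrist")
see("wrist",[("tin0",.046)]);cv2.imwrite("pics/w9.png",im[:,:,::-1])
go(620,17,10,9.5)
im=env.snapshot("top");see("top",[("tin0",.044),("caddy",.05),("organiser_drawer0_handle",.052)])
E
```

```text
time: 23.68
position: [0.5661, 0.3256, 0.195]
tcp_rot: [2.113, 2.324, -0.001]
contact_force: [0.4, 0.2, 0.7]
finger_gap: 0.0427
grip_force: 0.0
time: 24.68
position: [0.6398, 0.0182, 0.1933]
tcp_rot: [-2.038, -2.39, -0.0]
contact_force: [0.0, 1.6, -0.6]
finger_gap: 0.0557
grip_force: 0.0
wrist tin0 0.94 [165 298  38  54] mm: [ 531.  -113.4   72.5   50.1  -86.5]
wrist tin0 0.72 [260 189  44  85] mm: [622.   25.8  82.5  40.5 -80.5]
wrist tin0 0.62 [ 79 165  66  88] mm: [444.6  22.   86.7  60.9  87.2]
now [639.6  19.6 193.3] phi 9.2 tilt [-0.001  0.001 -1.   ] shift/40mm [ 0.01  -0.492  4.583] tz deg -0.3 share -0.0023
top tin0 0.96 [233 252  32  19] mm: [433.4  13.7  81.1  42.5  86.4]
top tin0 0.95 [289 216  28  17] mm: [ 525.1 -146.6   78.3   45.1   88.9]
top tin0 0.93 [399 300  32  14] mm: [ 294.8 -442.4   88.7   42.2   88.6]
top tin0 0.57 [229 185  33  21] mm: [618.3  16.1  79.1  48.3 -79.6]
top caddy 0.86 [365 223  65 104] mm: [ 514.4 -360.4  270.1  142.3    8.7]
```

View pics/w9.png

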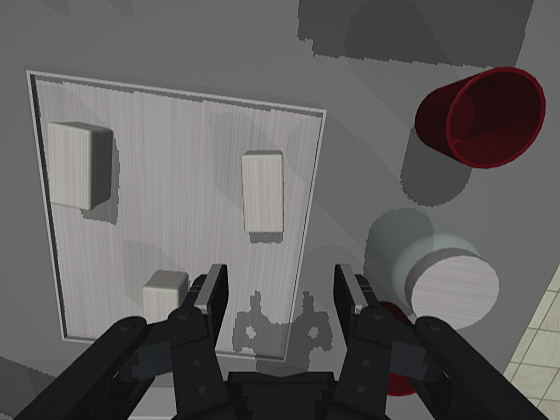

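```bash
python3 -m crank '[[-0.3,0.08,-0.44,0.1,0,0,-0.003],[-0.3,0,0,0.7,0,0,0],[-0.3,0,0,0.7,0,0,0],[-0.3,0,0,0.7,0,0,0],[-0.3,0,0,0.6,0,0,0],[-0.3,0,0,0.5,0,0,0],[-0.3,0,0,0.4,0,0,0],[-0.3,0,0,0.4,0,0,0],[-0.3,0,0,0.3,0,0,0],[-0.3,0,0,0.15,0,0,0],[-0.3,0,0,0,0,0,0]]';python3 -m crank '[[1,0,0,0,0,0,0],[1,0,0,0,0,0,0],[1,0,0,0,0,0,0],[1,0,0,0,0,0,0],[1,0,0,0,0,0,0],[1,0,0,-0.2,0,0,0],[1,0,0,-0.6,0,0,0],[1,0,0,-0.9,0,0,0],[1,0,0,-0.9,0,0,0],[1,0,0,-0.9,0,0,0],[1,0,0,-0.9,0,0,0],[1,0,0,0,0,0,0]]' 60
python3 - <<'E'
from h import *
u=np.array([np.cos(np.radians(8.5)),np.sin(np.radians(8.5))])
for s in(-80,0,80):
    t=np.array([514.5,-360.3])+s*u;print(t);go(t[0],t[1],180,8.5)
E
```

```text
time: 25.9
position: [0.6211, 0.0183, 0.0105]
tcp_rot: [-2.029, -2.396, 0.002]
contact_force: [0.1, -0.4, -0.2]
finger_gap: 0.0553
grip_force: 0.0
time: 26.9
position: [0.6261, 0.0168, 0.1955]
tcp_rot: [2.025, 2.389, 0.012]
contact_force: [1.2, -0.8, -0.5]
finger_gap: 0.0393
grip_force: 61.0
[ 435.37873093 -372.12475289]
now [626.1  16.8 195.5] phi 9.4 tilt [ 0.013 -0.    -1.   ] shift/40mm [-8.81  -6.3    0.331] tz deg 0.9 share 0.0077
[ 514.5 -360.3]
now [626.1  16.8 195.5] phi 9.4 tilt [ 0.013 -0.    -1.   ] shift/40mm [-8.842 -4.3    0.356] tz deg 0.9 share 0.0077
[ 593.62126907 -348.47524711]
now [626.1  16.8 195.5] phi 9.4 tilt [ 0.013 -0.    -1.   ] shift/40mm [-8.874 -2.301  0.381] tz deg 0.9 share 0.0077
```

```bash
python3 -m crank '[[1,-0.89,-0.23,0,0,0,0],[1,-0.89,-0.23,0,0,0,0],[1,-0.89,-0.23,0,0,0,0],[1,-0.89,-0.23,0,0,0,0],[1,-0.89,-0.23,0,0,0,0],[1,-0.89,-0.23,0,0,0,0],[1,-0.89,-0.23,0,0,0,0],[1,-0.89,-0.23,0,0,0,0],[1,-0.89,-0.23,0,0,0,0],[1,-0.86,-0.23,0,0,0,0.007],[1,0,0,0,0,0,0],[1,0,0,0,0,0,0]]';python3 -m crank '[[1,0,0,0,0,0,0],[1,0,0,0,0,0,0]]';python3 - <<'E'
from h import *
im=env.snapshot("wrist");cv2.imwrite("pics/w10.png",im[:,:,::-1])
go(593.6,-348.5,14,8.5);see("wrist",[("caddy",.05)])
E
```

```text
time: 27.9
position: [0.5871, -0.3507, 0.1875]
tcp_rot: [-2.055, -2.376, 0.003]
contact_force: [0.4, 0.6, -0.9]
finger_gap: 0.0397
grip_force: 60.9
time: 28.07
position: [0.5899, -0.3451, 0.1873]
tcp_rot: [-2.045, -2.383, -0.002]
contact_force: [0.5, 0.4, -0.9]
finger_gap: 0.0393
grip_force: 60.9
now [ 590.1 -344.9  187.4] phi 8.8 tilt [-0.     0.002 -1.   ] shift/40mm [-0.11   0.071  4.334] tz deg 0.3 share 0.0021
wrist caddy 0.57 [196 202 297 132] mm: [ 515.5 -360.1  269.5  134.9    8.5]
```

View pics/w10.png

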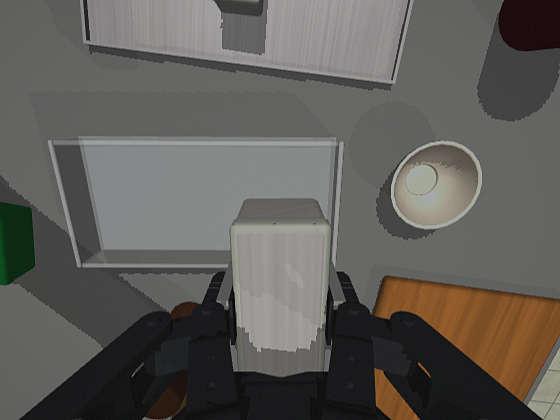

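```bash
python3 -m crank '[[1,-0.1,0.07,0.36,0,0,0.002],[1,0,0,0.6,0,0,0],[1,0,0,0.6,0,0,0],[1,0,0,0.6,0,0,0],[1,0,0,0.5,0,0,0],[1,0,0,0.5,0,0,0],[1,0,0,0.4,0,0,0],[1,0,0,0.3,0,0,0],[1,0,0,0.25,0,0,0],[1,0,0,0.15,0,0,0],[1,0,0,0.1,0,0,0],[1,0,0,0,0,0,0]]'; python3 -c "
from h import *
go(593.6,-348.5,13,8.5)"
```

```text
time: 29.17
position: [0.5931, -0.3508, 0.0146]
tcp_rot: [2.053, 2.377, 0.001]
contact_force: [-2.1, 3.0, 6.7]
finger_gap: 0.0394
grip_force: 61.6
now [ 593.1 -350.8   14.6] phi 8.4 tilt [ 0.001  0.    -1.   ] shift/40mm [0.055 0.02  0.04 ] tz deg -0.1 share -0.0011
```

```bash
python3 -m crank '[[-0.18,0,0,0,0,0,0],[-0.18,0,0,0,0,0,0],[-0.18,0,0,0,0,0,0],[-0.18,0,0,0,0,0,0],[-0.18,0,0,-0.3,0,0,0],[-0.18,0,0,-0.6,0,0,0],[-0.18,0,0,-0.9,0,0,0],[-0.18,0,0,-0.9,0,0,0],[-0.18,0,0,-0.9,0,0,0],[-0.18,0,0,-0.7,0,0,0]]'; python3 -m crank '[[-0.3,0.9,-0.14,0,0,0,0],[-0.3,0.9,-0.14,0,0,0,0],[-0.3,0.9,-0.14,0,0,0,0],[-0.3,0.9,-0.14,0,0,0,0],[-0.3,0.9,-0.14,0,0,0,0],[-0.3,0.88,-0.14,0,0,0,0],[-0.3,0,0,0,0,0,0.052],[-0.3,0,0,0,0,0,0],[-0.3,0,0,0,0,0,0],[-0.3,0,0,0,0,0,0],[-0.3,0,0,0,0,0,0]]';python3 - <<'E'
from h import *
im=env.snapshot("wrist")
see("wrist",[("tin0",.046)]);cv2.imwrite("pics/w11.png",im[:,:,::-1])
go(528,-145,10.5,2)
im=env.snapshot("top");see("top",[("tin0",.044)])
E
```

```text
time: 30.0
position: [0.5932, -0.3516, 0.1895]
tcp_rot: [2.052, 2.374, 0.0]
contact_force: [0.7, -1.0, -0.1]
finger_gap: 0.0502
grip_force: 0.0
time: 30.92
position: [0.5285, -0.1443, 0.1857]
tcp_rot: [2.179, 2.261, -0.0]
contact_force: [-0.7, -0.8, -1.3]
finger_gap: 0.0554
grip_force: 0.0
wrist tin0 0.8 [326 355  34  52] mm: [ 590.6 -328.8   73.2   38.9  -82.2]
wrist tin0 0.69 [171  33  60  66] mm: [437.7  -1.6  48.3  48.   87.4]
wrist tin0 0.66 [277 198  35  85] mm: [ 526.3 -139.7   84.4   40.2  -86.9]
now [ 528.2 -144.   185.4] phi 2.1 tilt [ 0.    -0.001 -1.   ] shift/40mm [-0.023 -0.008  4.372] tz deg 0.1 share 0.0006
top tin0 0.64 [358 194  31  22] mm: [ 590.7 -348.    88.9   46.8  -83.8]
```

View pics/w11.png

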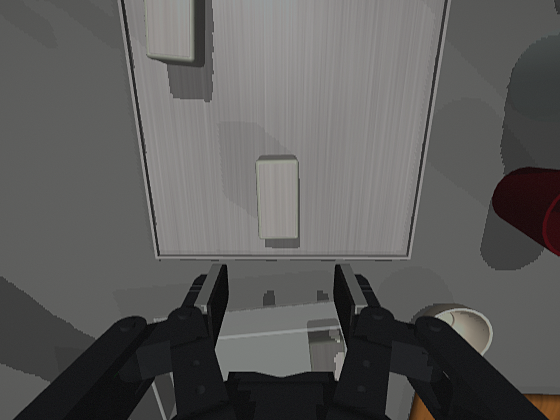

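```bash
python3 -m crank '[[-0.3,0.03,-0.05,0.1,0,0,-0.008],[-0.3,0,0,0.7,0,0,0],[-0.3,0,0,0.7,0,0,0],[-0.3,0,0,0.7,0,0,0],[-0.3,0,0,0.6,0,0,0],[-0.3,0,0,0.5,0,0,0],[-0.3,0,0,0.4,0,0,0],[-0.3,0,0,0.3,0,0,0],[-0.3,0,0,0.25,0,0,0],[-0.3,0,0,0.12,0,0,0],[-0.3,0,0,0,0,0,0]]';python3 -m crank '[[1,0,0,0,0,0,0],[1,0,0,0,0,0,0],[1,0,0,0,0,0,0],[1,0,0,0,0,0,0],[1,0,0,0,0,0,0],[1,0,0,-0.2,0,0,0],[1,0,0,-0.6,0,0,0],[1,0,0,-0.9,0,0,0],[1,0,0,-0.9,0,0,0],[1,0,0,-0.9,0,0,0],[1,0,0,-0.9,0,0,0],[1,0,0,0,0,0,0]]' 60
python3 - <<'E'
from h import *
go(515,-360,190,8.5)
E
```

```text
time: 32.03
position: [0.5257, -0.1414, 0.0098]
tcp_rot: [-2.16, -2.28, 0.001]
contact_force: [-0.3, 0.2, 0.5]
finger_gap: 0.0557
grip_force: 0.0
time: 33.03
position: [0.5295, -0.1434, 0.1932]
tcp_rot: [2.154, 2.273, 0.008]
contact_force: [0.3, -0.3, -0.8]
finger_gap: 0.0394
grip_force: 60.7
now [ 529.5 -143.4  193.2] phi 3.1 tilt [ 0.011 -0.003 -1.   ] shift/40mm [-5.387 -0.652  0.091] tz deg -5.4 share -0.0453
```

```bash
python3 -m crank '[[1,-0.9,-0.09,0,0,0,0],[1,-0.9,-0.09,0,0,0,0],[1,-0.9,-0.09,0,0,0,0],[1,-0.9,-0.09,0,0,0,0],[1,-0.9,-0.1,0,0,0,0],[1,-0.9,-0.1,0,0,0,0],[1,0,0,0,0,0,-0.045],[1,0,0,0,0,0,0],[1,0,0,0,0,0,0],[1,0,0,0,0,0,0],[1,0,0,0,0,0,0]]';python3 - <<'E'
from h import *
go(514,-360,13.5,8.5)
E
```

```text
time: 33.95
position: [0.516, -0.3564, 0.1862]
tcp_rot: [-2.049, -2.38, -0.001]
contact_force: [1.0, 0.3, -1.7]
finger_gap: 0.0394
grip_force: 60.7
now [ 516.  -356.4  186.2] phi 8.5 tilt [-0.     0.001 -1.   ] shift/40mm [-0.087 -0.062  4.318] tz deg 0.0 share 0.0003
```

```bash
python3 -m crank '[[1,-0.08,-0.06,0.36,0,0,0],[1,0,0,0.6,0,0,0],[1,0,0,0.6,0,0,0],[1,0,0,0.6,0,0,0],[1,0,0,0.5,0,0,0],[1,0,0,0.5,0,0,0],[1,0,0,0.4,0,0,0],[1,0,0,0.3,0,0,0],[1,0,0,0.25,0,0,0],[1,0,0,0.15,0,0,0],[1,0,0,0.05,0,0,0],[1,0,0,0,0,0,0]]'; python3 -c "
from h import *
go(514,-360,13.5,8.5)"
```

```text
time: 34.95
position: [0.5137, -0.3618, 0.0141]
tcp_rot: [2.051, 2.38, 0.0]
contact_force: [0.1, 0.3, -0.5]
finger_gap: 0.0394
grip_force: 60.8
now [ 513.7 -361.8   14.1] phi 8.5 tilt [ 0.  0. -1.] shift/40mm [0.044 0.015 0.015] tz deg -0.0 share -0.0001
```

```bash
python3 -m crank '[[1,0,0,0.04,0,0,0],[-0.18,0,0,0,0,0,0],[-0.18,0,0,0,0,0,0],[-0.18,0,0,0,0,0,0],[-0.18,0,0,0,0,0,0],[-0.18,0,0,-0.3,0,0,0],[-0.18,0,0,-0.6,0,0,0],[-0.18,0,0,-0.9,0,0,0],[-0.18,0,0,-0.9,0,0,0],[-0.18,0,0,-0.9,0,0,0],[-0.18,0,0,-0.7,0,0,0]]'; python3 -m crank '[[-0.3,0.96,-0.06,0,0,0,0],[-0.3,0.96,-0.06,0,0,0,0],[-0.3,0.96,-0.06,0,0,0,0],[-0.3,0.96,-0.06,0,0,0,0],[-0.3,0.96,-0.06,0,0,0,0],[-0.3,0.96,-0.06,0,0,0,0],[-0.3,0.96,-0.06,0,0,0,0],[-0.3,0.96,-0.06,0,0,0,0],[-0.3,0.96,-0.04,0,0,0,0],[-0.3,0.96,-0.04,0,0,0,0],[-0.3,0,0,0,0,0,0.048],[-0.3,0,0,0,0,0,0.048]]'; python3 -m crank '[[-0.3,0,0,0,0,0,0],[-0.3,0,0,0,0,0,0],[-0.3,0,0,0,0,0,0]]';python3 - <<'E'
from h import *
im=env.snapshot("wrist")
see("wrist",[("tin0",.046)]);cv2.imwrite("pics/w12.png",im[:,:,::-1])
go(434.5,14,10.5,-3)
im=env.snapshot("top");see("top",[("tin0",.044),("tray",.009)])
E
```

```text
time: 35.87
position: [0.5138, -0.3627, 0.1885]
tcp_rot: [2.05, 2.377, 0.0]
contact_force: [1.1, -0.0, -0.3]
finger_gap: 0.0504
grip_force: 0.0
time: 36.87
position: [0.4342, 0.0176, 0.1852]
tcp_rot: [-2.277, -2.162, -0.003]
contact_force: [-0.1, -0.3, 0.4]
finger_gap: 0.0553
grip_force: 0.0
time: 37.12
position: [0.4348, 0.0142, 0.185]
tcp_rot: [2.278, 2.163, 0.001]
contact_force: [0.5, -0.5, -0.8]
finger_gap: 0.0554
grip_force: 0.0
wrist tin0 0.8 [277 193  44  83] mm: [434.   21.1  84.8  40.7  88. ]
now [434.8  14.  184.8] phi -3.0 tilt [ 0.  0. -1.] shift/40mm [-3.000e-03 -9.000e-03  4.357e+00] tz deg -0.0 share -0.0002
top tin0 0.91 [360 194  31  23] mm: [ 592.5 -348.6   87.2   47.2  -78.9]
top tin0 0.89 [367 217  29  16] mm: [ 513.3 -365.4   88.5   42.5  -78.6]
top tin0 0.74 [399 300  35  14] mm: [ 294.8 -441.1   91.2   42.2   88.6]
top tin0 0.51 [238 253  15  22] mm: [430.9  -6.9  43.5  38.1  -0.6]
```

View pics/w12.png

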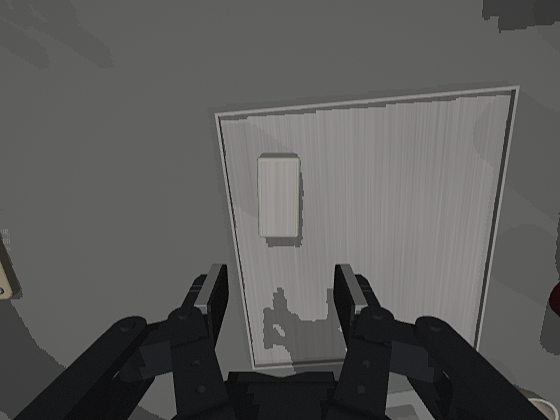

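```bash
python3 -m crank '[[-0.3,0.07,-0.01,0.1,0,0,-0.006],[-0.3,0,0,0.7,0,0,0],[-0.3,0,0,0.7,0,0,0],[-0.3,0,0,0.7,0,0,0],[-0.3,0,0,0.6,0,0,0],[-0.3,0,0,0.5,0,0,0],[-0.3,0,0,0.4,0,0,0],[-0.3,0,0,0.3,0,0,0],[-0.3,0,0,0.25,0,0,0],[-0.3,0,0,0.1,0,0,0],[-0.3,0,0,0,0,0,0]]';python3 -m crank '[[1,0,0,0,0,0,0],[1,0,0,0,0,0,0],[1,0,0,0,0,0,0],[1,0,0,0,0,0,0],[1,0,0,0,0,0,0],[1,0,0,-0.2,0,0,0],[1,0,0,-0.6,0,0,0],[1,0,0,-0.9,0,0,0],[1,0,0,-0.9,0,0,0],[1,0,0,-0.9,0,0,0],[1,0,0,-0.9,0,0,0],[1,0,0,0,0,0,0]]' 60
python3 - <<'E'
from h import *
go(435.5,-373,190,8.5)
E
```

```text
time: 38.28
position: [0.4337, 0.0173, 0.0093]
tcp_rot: [-2.265, -2.175, 0.003]
contact_force: [0.2, -0.4, 0.6]
finger_gap: 0.0553
grip_force: 0.0
time: 39.28
position: [0.4376, 0.0169, 0.1915]
tcp_rot: [2.261, 2.172, 0.012]
contact_force: [0.8, 0.3, -1.0]
finger_gap: 0.0397
grip_force: 60.7
now [437.6  16.9 191.5] phi -2.3 tilt [ 0.009  0.001 -1.   ] shift/40mm [-9.742  0.339  0.029] tz deg -10.8 share -0.09
```

```bash
python3 -m crank '[[1,-0.97,0.03,0,0,0,0],[1,-0.97,0.03,0,0,0,0],[1,-0.97,0.03,0,0,0,0],[1,-0.97,0.03,0,0,0,0],[1,-0.97,0.03,0,0,0,0],[1,-0.97,0.03,0,0,0,0],[1,-0.97,0.03,0,0,0,0],[1,-0.97,0.03,0,0,0,0],[1,-0.97,0.05,0,0,0,0],[1,-0.97,0.05,0,0,0,0],[1,0,0,0,0,0,-0.045],[1,0,0,0,0,0,-0.045]]'; python3 -m crank '[[1,0,0,0,0,0,0],[1,0,0,0,0,0,0],[1,0,0,0,0,0,0]]';python3 - <<'E'
from h import *
go(435.5,-373,12.5,8.5)
E
```

```text
time: 40.28
position: [0.4308, -0.3737, 0.1858]
tcp_rot: [-2.051, -2.38, 0.003]
contact_force: [0.5, 1.2, -1.8]
finger_gap: 0.0392
grip_force: 60.7
time: 40.53
position: [0.4323, -0.3701, 0.1862]
tcp_rot: [-2.052, -2.377, -0.001]
contact_force: [-0.4, 0.1, -1.8]
finger_gap: 0.0392
grip_force: 60.7
now [ 432.3 -370.1  186.2] phi 8.4 tilt [-0.     0.001 -1.   ] shift/40mm [-0.089  0.068  4.341] tz deg -0.1 share -0.0009
```

```bash
python3 -m crank '[[1,-0.08,0.07,0.36,0,0,0],[1,0,0,0.6,0,0,0],[1,0,0,0.6,0,0,0],[1,0,0,0.6,0,0,0],[1,0,0,0.5,0,0,0],[1,0,0,0.5,0,0,0],[1,0,0,0.4,0,0,0],[1,0,0,0.3,0,0,0],[1,0,0,0.25,0,0,0],[1,0,0,0.15,0,0,0],[1,0,0,0.07,0,0,0],[1,0,0,0,0,0,0]]'; python3 -m crank '[[-0.18,0,0,0,0,0,0],[-0.18,0,0,0,0,0,0],[-0.18,0,0,0,0,0,0],[-0.18,0,0,0,0,0,0],[-0.18,0,0,-0.3,0,0,0],[-0.18,0,0,-0.6,0,0,0],[-0.18,0,0,-0.9,0,0,0],[-0.18,0,0,-0.9,0,0,0],[-0.18,0,0,-0.9,0,0,0],[-0.18,0.5,0,-0.7,0,0,0],[-0.18,0.9,0,0,0,0,0],[-0.18,0.9,0,0,0,0,0]]'; python3 -m crank '[[-0.18,0.9,0,0,0,0,0],[-0.18,0.7,0,0,0,0,0],[-0.18,0,0,0,0,0,0],[-0.18,0,0,0,0,0,0]]';python3 - <<'E'
from h import *
a=env.snapshot("scene");b=env.snapshot("top")
cv2.imwrite("pics/f.png",np.hstack([cv2.resize(a[80:420,60:460],(400,340)),cv2.resize(b[60:340,60:460],(400,280),interpolation=1)[:, :] if 0 else cv2.copyMakeBorder(b[60:340,60:460],0,60,0,0,0)])[:,:,::-1])
see("top",[("tin0",.044),("scoop0",.012)])
E
```

```text
time: 41.53
position: [0.4357, -0.3737, 0.0133]
tcp_rot: [2.051, 2.379, 0.0]
contact_force: [-0.5, -0.7, -0.9]
finger_gap: 0.0394
grip_force: 60.8
time: 42.53
position: [0.4225, -0.2835, 0.1881]
tcp_rot: [2.05, 2.373, 0.001]
contact_force: [0.5, 1.0, -0.6]
finger_gap: 0.0502
grip_force: 0.0
time: 42.87
position: [0.4128, -0.2176, 0.1861]
tcp_rot: [2.048, 2.383, 0.002]
contact_force: [0.6, -0.8, -0.2]
finger_gap: 0.0506
grip_force: 0.0
top tin0 0.95 [401 301  31  17] mm: [ 293.5 -442.4   88.9   39.6   88.6]
top tin0 0.94 [360 193  35  21] mm: [ 590.5 -348.4   90.5   48.5  -82.7]
```

View pics/f.png

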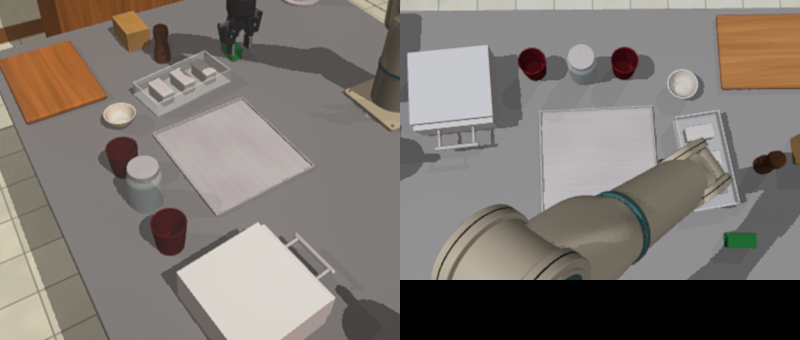

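Run:
```python
from h import *
env.snapshot("scene");see("scene",[("tin0",.049)])
env.snapshot("wrist");see("wrist",[("tin0",.049)])
```

```text
scene tin0 0.94 [242 159  23  25] mm: [ 527.7 -353.9   99.5   64.7  -86.1]
scene tin0 0.86 [265 150  27  18] mm: [ 450.4 -359.1  102.3   64.9  -87.9]
scene tin0 0.76 [290 133  19  15] mm: [ 312.5 -406.5  109.9   65.7   86.1]
scene tin0 0.59 [219 170  25  22] mm: [ 604.6 -338.9   95.6   61.6  -84.4]
wrist tin0 0.95 [279 325  39  69] mm: [ 435.  -362.1   95.9   41.1  -81.6]
wrist tin0 0.81 [164 353  20  78] mm: [ 309.2 -460.    34.9   15.7   71.1]
wrist tin0 0.77 [418 304  52  39] mm: [ 579.  -311.6   56.    43.3   10.3]
wrist tin0 0.68 [334 337  10  52] mm: [ 495.9 -368.1   70.9   14.9  -72.8]
```

```bash
python3 -c "
from rig import env
print(env.close_job())"
```

```text
the job is handed in; nothing more can be done
None
```

I handed the job in at about 43 s: both scoops lie flat in the drawer, the drawer is pushed shut, and the three tins lie flat in separate places in the caddy. In the last pictures the cups, jar, pepper mill and salt bowl look undisturbed. I viewed 15 pictures, one over the limit of 14.

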